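Sort the stamps, glue sticks and tape on a reception desk

TASK

Tidy the reception desk: stand the two hand stamps upright in the round pockets of the stamp stand, one in each; stand the two glue sticks upright in the square bays of the grey caddy, one in each; and lay the tape roll flat in the round dish. Leave the mug and the ink bottle where they stand.

Things in the scene. Friction and masses are not known exactly. Their poses are not given: they have to be found in the camera images.
- stamp_1: one of two identical office hand stamps standing upright on its foot, 80 mm tall, 70 g: black round foot 36 mm in diameter and 12 mm high, thin 18 mm neck, then a brown wooden knob handle 26 mm in diameter from 40 to 72 mm above the foot (grip there). Origin: centre of the underside; z up along the handle; its yaw has no meaning.
- stamp_2: one of two identical office hand stamps standing upright on its foot, 80 mm tall, 70 g: black round foot 36 mm in diameter and 12 mm high, thin 18 mm neck, then a brown wooden knob handle 26 mm in diameter from 40 to 72 mm above the foot (grip there). Origin: centre of the underside; z up along the handle; its yaw has no meaning.
- glue_1: one of two identical glue sticks standing upright: smooth white cylinder 26 mm in diameter, 84 mm tall, with a black band at its foot and a blue cap on its upper 26 mm, 40 g. Origin: centre of the underside; z up along the stick; its yaw has no meaning.
- glue_2: one of two identical glue sticks standing upright: smooth white cylinder 26 mm in diameter, 84 mm tall, with a black band at its foot and a blue cap on its upper 26 mm, 40 g. Origin: centre of the underside; z up along the stick; its yaw has no meaning.
- tape: roll of brown paper tape lying flat: ring 52 mm in outer and 28 mm in inner diameter, 30 mm high, 50 g. Origin: centre of the underside; z up along its axis; its yaw has no meaning.
- stamp_stand: stamp stand fixed to the desk: low grey block 68 mm along its x, 136 mm along its y, 16 mm high, with two round pockets 54 mm in diameter and 10 mm deep (pocket floor 6 mm above the desk), centred at y = -34 and +34 mm on its y axis. Origin: centre of the underside; z up. One stamp stands in each pocket.
- glue_caddy: glue caddy fixed to the desk: grey open box 54 mm along its x, 104 mm along its y, walls 30 mm high and 4 mm thick, floor 4 mm above the desk, a cross wall at its middle making two bays about 46 by 46 mm, centred at y = -25 and +25 mm on its y axis. Origin: centre of the underside; z up. One glue stick stands in each bay.
- tape_dish: tape dish fixed to the desk: shallow round grey dish, outer diameter 82 mm, inner 76 mm, rim 14 mm above the desk, floor 4 mm above the desk. Origin: centre of the underside; z up; its yaw has no meaning.
- mug: blue ceramic mug standing on the desk, 76 mm across the rim, 82 mm tall, handle on its +y side reaching to about 74 mm from its axis. A bystander, loose: leave it alone. Origin: centre of the underside; z up.
- ink: squat green glass bottle of stamp ink, standing, 40 mm in diameter, 62 mm tall with a narrow black cap. A bystander, loose: leave it alone. Origin: centre of the underside; z up.
There are look-alikes about, which are no part of the job. Leave any blue look-alike of the tape alone.

How it is judged:
At the end, for the whole second after the job is handed in: All upright or flat within 0.1 rad and at rest on the floors of their places: stamps within 47 mm of the stand's centre, glue sticks within 40 mm of the caddy's, tape within 16 mm of the dish's, heights within 3 mm; mug and ink bottle upright, moved less than 20 mm (horizontal distance between each of stamp_1, stamp_2 and stamp_stand below 0.047 m and z of stamp_1 in the frame of stamp_stand between 0.003 and 0.009 m and angle between each of stamp_1, stamp_2, glue_1, glue_2, tape, mug, ink's own z axis and vertical below 0.1 rad and linear speed of each of stamp_1, stamp_2, glue_1, glue_2, tape below 0.02 m/s and angular speed of each of stamp_1, stamp_2, glue_1, glue_2, tape below 0.3 rad/s and z of stamp_2 in the frame of stamp_stand between 0.003 and 0.009 m and horizontal distance between each of glue_1, glue_2 and glue_caddy below 0.04 m and z of glue_1 in the frame of glue_caddy between 0.002 and 0.007 m and z of glue_2 in the frame of glue_caddy between 0.002 and 0.007 m and horizontal distance between tape and tape_dish below 0.016 m and z of tape in the frame of tape_dish between 0.002 and 0.007 m and distance of each of mug, ink from where it was at the start of the episode below 0.02 m); the robot touches nothing.
It fails at once if the mug is shifted by more than 20 mm or tipped (distance of mug from where it was at the start of the episode above 0.02 m or angle between mug's own z axis and vertical above 0.3 rad).
It fails at once if the ink bottle is shifted by more than 20 mm or tipped (distance of ink from where it was at the start of the episode above 0.02 m or angle between ink's own z axis and vertical above 0.3 rad).
It also fails if it takes over 128 s, if anything falls off the work surface, if the arm or the gripper's body presses on something with over 40 N, if the wrist force passes 120 N, or if a joint passes its speed limit or range.

ROBOT

A 7-joint arm with a two-finger parallel gripper is mounted at the origin on the work surface. World frame = base frame: x ahead of the robot, y to its left, z up, the work surface at z = 0. Lengths are in m, angles in rad, forces in N, time in s.
With the tool pointing down it reaches from about 0.425 to 1.025 m from the base axis. Payload 9.4 kg.
Tool frame: the origin (TCP) lies at the very end of the fingers, on their centre line; the grasp point (between the pads) lies 19 mm behind it; z points along the fingers, y is the line along which they close (so a half turn about z gives the same grasp; the last joint's range is limited). The gripper opens to 93 mm and grips with 3 to 60 N. Pads are 15 mm wide; open, the fingers measure 128 mm over their backs; the gripper's body (75 mm by 188 mm) begins 65 mm behind the grasp point.
Start: joints at [-1.383, 0.599, -0.003, 1.599, 0.002, 0.943, -0.08], TCP at [0.19, 0.7, 0.219] pointing down, gripper open.
Joint ranges: [-2.57, 2.57], [-0.35, 1.97], [-1.29, 1.29], [0.11, 2.56], [-1.05, 4.19], [0.11, 1.86], [-2.63, 2.63]. Speed limits (rad/s): [2.22, 2.22, 3.01, 3.01, 3.14, 3.14, 3.14].

INTERFACE

Orientations are given as a 3x3 rotation matrix whose columns are the frame's x, y, z axes.
In Python, from rig import r gives the robot as it stands.
- The arm moves only by the tool arm_command, never from a script. Its argument "rows" is a list of rows, each a list of 6 numbers: the shift along the world's x, y, z scaled (see below), then the turn, a rotation vector about the world's x, y, z scaled (see below). In form: [[tx, ty, tz, rx, ry, rz], ...]. A call has 1 to 5 rows; each row is the pose to reach, as a shift and turn from the pose commanded when the call began; what a row does not reach only later rows make up. The controller multiplies each number of a shift by 0.15 m and each number of a turn by 45 degrees. A row lasts 1/10 s, in which the tool goes at most 50 mm and 8.59 degrees, less where a joint would pass 70% of its speed; a pose out of reach is approached as far as the arm can. A call with a number of a shift or a turn outside -1 to 1 is refused whole. A call with a gripper value outside its range is refused whole. "jaw" is the opening, from -1 (shut) to 1 (fully open), set as the call begins (left out, the last holds). The fingers move at their own pace and stop on an object; the grip force is fixed at half the most. Time passes only in rows, so rows that repeat a pose let the fingers close. It gives the time, the measured TCP pose, the force, the opening and the grip force at its end, in the units of the state.
- r.state(): the state, without advancing time (a new reading comes with each control period).
- r.camera(name): name is "scene" or "top" or "wrist"; returns the picture (420x560x3 uint8, blue, green, red); there is no depth.
- r.calibration(name): a dict with "fx", "fy", "cx", "cy" (pixels), "origin" and "attitude" of the camera in the world; the wrist camera has in their place "hand_eye" (4x4, takes a point from camera to tool coordinates, whose origin is the TCP and whose axes are the flange's). Camera axes: x right, y down, z forward; pixel columns grow to the right and rows downward; lengths in m; the calibration is good to about 2 mm. A picture is of the moment at which its call begins: read the wrist's pose just before it. calibration takes no time and is no camera call.
- r.sign_off(): hands the job in; it is judged then, once.
The state is a dict: "time": time; "joint_pos": joint angles; "joint_velocities": joint speeds; "joint_efforts": joint torques, N m; "ee_pos": TCP position; "tcp_rot": TCP orientation; "ft_force": force on the tool from outside, world axes, zero at the start; "moment": the same for the moment, N m; "width": opening from 0.0 (shut) to 1.0 (fully open); "gripper_force": force on a finger pad.
Only numpy, scipy, OpenCV 4.12 (cv2) and the standard library are available. Lean on these libraries where they do the work, as an engineer would, in place of code of your own. Each camera call takes 0.05 s, during which the arm holds its last target. There are 200 camera calls.

## Working session

There is one attempt and no reset: what is moved stays moved. The work goes in short steps, Python scripts to look and compute and a tool call to move; the robot and the scene stay as the last step left them, time stands still between calls to the robot, and variables do not carry over. Pictures are saved under pics/ and viewed, at most 14 in all, crops included, and the job is handed in when it is done.

Besides the shell and the picture viewer there is one more tool, called after "Emit:" as name(argument=value, ...), one argument or row to a line, values as JSON. arm_command: Moves the arm, as the interface text tells. Its arguments: {"type":"object","properties":{"rows":{"type":"array"},"jaw":{"type":"number"}},"required":["rows"]}

```bash
mkdir -p pics; ls; python3 - <<'E'
from rig import r
import cv2
s=r.state();print(s['time'],s['ee_pos'],s['tcp_rot'],s['width'])
for n in('scene','top'):
    cv2.imwrite(f'pics/{n}0.png',r.camera(n));print(n,r.calibration(n))
print(r.calibration('wrist'))
E
```

```text
pics
0.0 [0.18964344 0.6992555  0.21775356] [[-9.65163808e-01  2.61646255e-01 -2.48464167e-04]
 [ 2.61646324e-01  9.65162609e-01 -1.52940417e-03]
 [-1.60354550e-04 -1.54113529e-03 -9.99998800e-01]] 0.9986914568038309
scene {'fx': 451.7736350389681, 'fy': 451.7736350389681, 'cx': 273.68949144558377, 'cy': 210.0288157132351, 'origin': array([1.27310724, 0.10939027, 0.54532852]), 'attitude': array([[-0.10578453,  0.53961839, -0.83523747],
       [ 0.99435935,  0.06389867, -0.08465489],
       [ 0.00768923, -0.83948136, -0.54333408]])}
top {'fx': 484.82601578167714, 'fy': 484.82601578167714, 'cx': 288.0791031155361, 'cy': 208.95458786270834, 'origin': array([0.41754458, 0.0258156 , 1.11492106]), 'attitude': array([[ 1.98670597e-02, -9.95184860e-01,  9.59812158e-02],
       [-9.99800529e-01, -1.99721122e-02, -1.33848033e-04],
       [ 2.05015115e-03, -9.59594112e-02, -9.95383136e-01]])}
{'fx': 346.3739050556381, 'fy': 346.3739050556381, 'cx': 274.62626466386484, 'cy': 206.75432029280796, 'hand_eye': array([[ 5.87893971e-05, -9.68255976e-01, -2.49960719e-01,
         6.94110018e-02],
       [ 9.99999900e-01,  1.67694129e-04, -4.14390919e-04,
        -4.38527035e-04],
       [ 4.43153429e-04, -2.49960669e-01,  9.68255889e-01,
        -1.66071580e-01],
       [ 0.00000000e+00,  0.00000000e+00,  0.00000000e+00,
         1.00000000e+00]])}
```

View pics/top0.png

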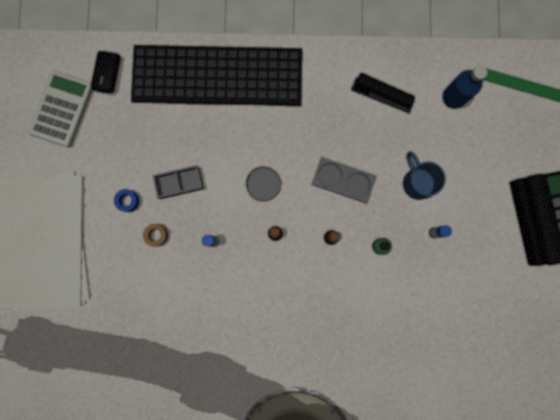

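View pics/scene0.png

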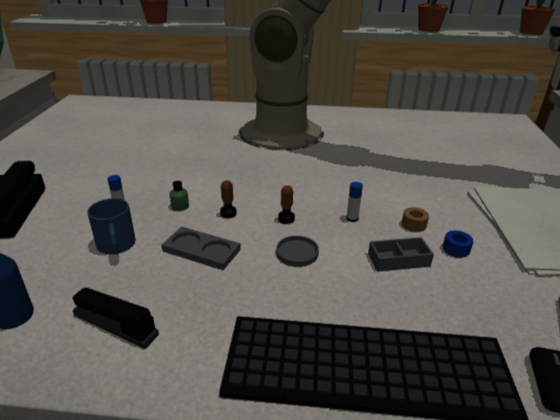

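Candidates in the top view:
- **Tape:** the brown ring at (155,235). The blue ring at (126,200) is the look-alike, so it stays.
- **Glue sticks:** blue caps at (209,240) and (444,231). The blue things at (462,90) (a bottle) and (424,180) (the mug) are not.
- **Stamps:** brown knobs at (275,233) and (332,237). The green-black bottle at (382,246) is the ink.
- **Places:** caddy (179,182), dish (263,184), stand (344,180).

Next I measure these and check a close crop.

```bash
cat > h.py <<'E'
import numpy as np, cv2
from rig import r
def ray(n,uv):
    c=r.calibration(n);d=np.array([(uv[0]-c['cx'])/c['fx'],(uv[1]-c['cy'])/c['fy'],1.])
    return np.array(c['origin']),c['attitude']@d
def onplane(n,uv,z):
    o,d=ray(n,uv);return o+d*(z-o[2])/d[2]
def tri(a,b):
    (o1,d1),(o2,d2)=ray('top',a),ray('scene',b)
    t=np.linalg.lstsq(np.c_[d1,-d2],o2-o1,rcond=None)[0]
    p,q=o1+t[0]*d1,o2+t[1]*d2
    return (p+q)/2,np.linalg.norm(p-q)
def mask(im,kind):
    h,s,v=cv2.split(cv2.cvtColor(im,cv2.COLOR_BGR2HSV))
    if kind=='blue': m=(h>100)&(h<135)&(s>120)&(v>40)
    if kind=='brown': m=((h<20)|(h>172))&(s>75)&(v>25)
    if kind=='dark': m=(s<70)&(v<100)&(v>25)
    if kind=='green': m=(h>40)&(h<90)&(s>60)
    return m.astype(np.uint8)*255
def blob(im,kind,uv,R=22):
    x,y=map(int,uv);m=mask(im,kind);w=np.zeros_like(m);w[max(0,y-R):y+R,max(0,x-R):x+R]=255;m&=w
    cs=cv2.findContours(m,cv2.RETR_EXTERNAL,cv2.CHAIN_APPROX_NONE)[0]
    c=max(cs,key=cv2.contourArea);M=cv2.moments(c)
    return np.array([M['m10'],M['m01']])/M['m00'],c
E
python3 - <<'E'
from h import *
T=cv2.imread('pics/top0.png');S=cv2.imread('pics/scene0.png')
for n,k,a,b in [('glueL','blue',(209,240),(355,190)),('glueR','blue',(444,231),(115,182)),('stampL','brown',(275,233),(287,197)),('stampR','brown',(332,237),(227,192)),('tape','brown',(155,235),(415,218))]:
    p,c=blob(T,k,a);q,d=blob(S,k,b)
    print(n,p.round(1),cv2.contourArea(c),q.round(1),cv2.contourArea(d),*[np.round(x,4) for x in tri(p,q)],onplane('top',p,{'glue':.077,'stam':.07,'tape':.028}[n[:4]]).round(4))
for n,a,R,z in [('caddy',(179,182),32,.03),('stand',(344,180),40,.016),('dish',(263,184),28,.014)]:
    p,c=blob(T,'dark',a,R);w=cv2.minAreaRect(c);B=cv2.boxPoints(w)
    P=np.array([onplane('top',x,z)[:2] for x in B]);print(n,p.round(1),w,'ctr',onplane('top',w[0],z).round(4),'edges',[(np.round(np.linalg.norm(P[i+1]-P[i]),3),np.round(np.degrees(np.arctan2(*(P[i+1]-P[i])[::-1])),1)) for i in(0,1)])
for n,k,a,R,z in [('ink','green',(382,246),15,.04),('mug','blue',(424,180),28,.05)]:
    p,c=blob(T,k,a,R);print(n,p,onplane('top',p,z))
a=cv2.resize(T[150:265,100:470],None,fx=2.1,fy=2.1,interpolation=2)
b=cv2.resize(S[165:280,80:450],None,fx=2.1,fy=2.1,interpolation=2);cv2.imwrite('pics/crop0.png',cv2.convertScaleAbs(np.vstack([a,b]),alpha=1.5))
E
```

```text
glueL [208.3 240.3] 82.5 [355.7 189.5] 140.5 [0.4471 0.1962 0.0717] 0.001 [0.4469 0.1949 0.077 ]
glueR [443.7 230.8] 96.5 [114.4 182.5] 145.5 [ 0.4777 -0.3108  0.0715] 0.0006 [ 0.4773 -0.3087  0.077 ]
stampL [274.6 232.4] 97.0 [286.7 197. ] 207.5 [0.4676 0.0544 0.0558] 0.0006 [0.467  0.0537 0.07  ]
stampR [332.4 236.5] 98.0 [226.8 191.6] 204.5 [ 0.4613 -0.0728  0.0563] 0.0011 [ 0.4607 -0.071   0.07  ]
tape [155.  234.8] 380.0 [414.8 219.2] 485.0 [0.4587 0.3256 0.0155] 0.0006 [0.4583 0.3224 0.028 ]
caddy [178.8 182. ] ((178.91554260253906, 181.9282989501953), (25.26480484008789, 48.9782600402832), 77.19573211669922) ctr [0.5785 0.2735 0.03  ] edges [(np.float64(0.11), np.float64(-75.8)), (np.float64(0.058), np.float64(-165.3))]
stand [343.7 180.1] ((343.7462463378906, 180.0421600341797), (58.353477478027344, 29.48472785949707), 19.179006576538086) ctr [ 0.5926 -0.1005  0.016 ] edges [(np.float64(0.069), np.float64(-18.1)), (np.float64(0.134), np.float64(-108.3))]
dish [263.  183.3] ((263.1000061035156, 183.1999969482422), (34.435447692871094, 33.98823165893555), 63.43495178222656) ctr [0.5819 0.0841 0.014 ] edges [(np.float64(0.078), np.float64(-61.9)), (np.float64(0.08), np.float64(-152.5))]
ink [381.64021164 245.91269841] [ 0.44323254 -0.18287982  0.04      ]
mug [425.33333333 195.11111111] [ 0.55711511 -0.27754649  0.05      ]
```

View pics/crop0.png

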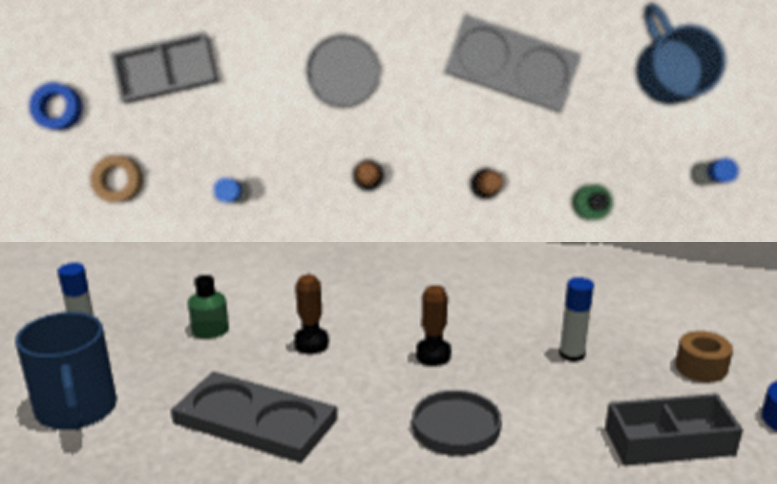

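The crop confirms the choices: the brown ring is the tape and the blue ring is left alone, and all five objects stand upright. I'll use one tool heading throughout, closing along the caddy's x axis at 14.5°, which means a −60° turn. First move is over the tape.

Emit:
arm_command(
  rows=[
    [0.6, -0.83, 0, 0, 0, -0.447],
    [0.6, -0.83, 0, 0, 0, -0.447],
    [0.6, -0.83, 0, 0, 0, -0.447],
    [0.6, -0.83, 0, 0, 0, -0.447],
    [0.6, -0.83, 0, 0, 0, -0.447],
  ],
  jaw=0.6,
)

```text
time: 0.6
ee_pos: [0.2809, 0.5741, 0.2188]
tcp_rot: [[-0.815, 0.58, 0.0], [0.58, 0.815, -0.0], [-0.0, -0.0, -1.0]]
ft_force: [-0.1, -0.2, 0.3]
width: 0.802
gripper_force: 0.0
```

Emit:
arm_command(
  rows=[
    [0.6, -0.83, 0, 0, 0, -0.447],
    [0.6, -0.83, 0, 0, 0, -0.447],
    [0.6, -0.83, 0, 0, 0, -0.447],
    [0.6, -0.83, 0, 0, 0, -0.447],
    [0.6, -0.83, 0, 0, 0, -0.447],
  ],
)

```text
time: 1.1
ee_pos: [0.3699, 0.4512, 0.2186]
tcp_rot: [[-0.568, 0.823, -0.0], [0.823, 0.568, 0.0], [0.0, 0.0, -1.0]]
ft_force: [0.0, 1.1, 0.1]
width: 0.8
gripper_force: 0.0
```

Emit:
arm_command(
  rows=[
    [0.6, -0.83, 0, 0, 0, -0.447],
    [0.6, -0.83, 0, 0, 0, -0.447],
    [0.6, -0.83, 0, 0, 0, -0.447],
    [0.6, -0.83, 0, 0, 0, -0.447],
    [0.6, -0.83, 0, 0, 0, -0.447],
  ],
)

```text
time: 1.6
ee_pos: [0.4597, 0.3276, 0.2185]
tcp_rot: [[-0.252, 0.968, -0.0], [0.968, 0.252, 0.001], [0.001, -0.0, -1.0]]
ft_force: [-0.5, 0.8, -0.2]
width: 0.8
gripper_force: 0.0
```

```bash
cat >> h.py <<'E'
def wplane(uv,z):
    s=r.state();c=r.calibration('wrist');H=c['hand_eye'];d=np.array([(uv[0]-c['cx'])/c['fx'],(uv[1]-c['cy'])/c['fy'],1.])
    R=np.array(s['tcp_rot']);o=R@H[:3,3]+s['ee_pos'];d=R@H[:3,:3]@d
    return o+d*(z-o[2])/d[2]
E
python3 - <<'E'
from h import *
print(r.state()['ee_pos']);W=r.camera('wrist');cv2.imwrite('pics/w1.png',W)
m=mask(W,'brown');cs=sorted(cv2.findContours(m,0,1)[0],key=cv2.contourArea)[-2:]
for c in cs:
    (u,v),R=cv2.minEnclosingCircle(c);print(u,v,R,cv2.contourArea(c),wplane((u,v),.022))
E
```

```text
[0.45973004 0.32760594 0.21845403]
274.37677001953125 186.13507080078125 25.247299194335938 1847.0 [0.45835423 0.32640343 0.022     ]
373.5 386.5 185.6947479248047 5913.0 [0.64235415 0.11189932 0.022     ]
```

View pics/w1.png

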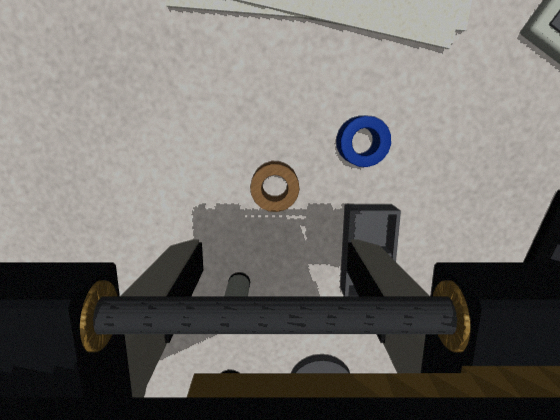

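The wrist view puts the tape at (274,186), world (0.458, 0.326), which agrees with the first measurement. The blue ring at (363,141) is clear of the fingers. Descending to grasp.

Emit:
arm_command(
  rows=[
    [-0.01, -0.01, -0.9, 0, 0, 0],
    [-0.01, -0.01, -0.9, 0, 0, 0],
    [-0.01, -0.01, -0.9, 0, 0, 0],
    [-0.01, -0.01, -0.9, 0, 0, 0],
  ],
)

```text
time: 2.05
ee_pos: [0.4545, 0.3261, 0.0795]
tcp_rot: [[-0.255, 0.967, -0.007], [0.967, 0.255, -0.004], [-0.002, -0.007, -1.0]]
ft_force: [0.1, -0.1, 0.9]
width: 0.801
gripper_force: 0.0
```

Emit:
arm_command(
  rows=[
    [0, 0, -0.2, 0, 0, 0],
    [0, 0, -0.4, 0, 0, 0],
    [0, 0, -0.455, 0, 0, 0],
    [0, 0, -0.455, 0, 0, 0],
  ],
)

```text
time: 2.45
ee_pos: [0.4577, 0.326, 0.0156]
tcp_rot: [[-0.252, 0.968, -0.001], [0.968, 0.252, 0.0], [0.0, -0.001, -1.0]]
ft_force: [-0.3, 0.2, 0.2]
width: 0.805
gripper_force: 0.0
```

Emit:
arm_command(
  rows=[
    [0, 0, 0, 0, 0, 0],
    [0, 0, 0, 0, 0, 0],
    [0, 0, 0, 0, 0, 0],
    [0, 0, 0, 0, 0, 0],
    [0, 0, 0, 0, 0, 0],
  ],
  jaw=-1,
)

```text
time: 2.95
ee_pos: [0.4587, 0.3252, 0.0164]
tcp_rot: [[-0.25, 0.968, 0.001], [0.968, 0.25, 0.001], [0.001, 0.001, -1.0]]
ft_force: [0.2, -0.6, 8.8]
width: 0.541
gripper_force: 30.0
```

Emit:
arm_command(
  rows=[
    [0, 0, 0.2, 0, 0, 0],
    [0, 0, 0.5, 0, 0, 0],
    [0, 0, 0.67, 0, 0, 0],
    [0, 0, 0.67, 0, 0, 0],
  ],
)

```text
time: 3.35
ee_pos: [0.4598, 0.3257, 0.1195]
tcp_rot: [[-0.25, 0.968, 0.004], [0.968, 0.25, 0.004], [0.003, 0.005, -1.0]]
ft_force: [0.2, 0.0, -0.8]
width: 0.541
gripper_force: 30.0
```

Emit:
arm_command(
  rows=[
    [0.2, -0.4, 0, 0, 0, 0],
    [0.413, -0.805, 0, 0, 0, 0],
    [0.413, -0.805, 0, 0, 0, 0],
    [0.413, -0.805, 0, 0, 0, 0],
    [0.413, -0.805, 0, 0, 0, 0],
  ],
)

```text
time: 3.85
ee_pos: [0.52, 0.2031, 0.1152]
tcp_rot: [[-0.248, 0.969, -0.001], [0.969, 0.248, -0.0], [-0.0, -0.001, -1.0]]
ft_force: [-0.5, -0.0, -0.5]
width: 0.539
gripper_force: 30.0
```

Emit:
arm_command(
  rows=[
    [0.2, -0.4, 0, 0, 0, 0],
    [0.413, -0.805, 0, 0, 0, 0],
    [0.413, -0.805, 0, 0, 0, 0],
    [0.413, -0.805, 0, 0, 0, 0],
    [0.413, -0.805, 0, 0, 0, 0],
  ],
)

```text
time: 4.35
ee_pos: [0.5816, 0.0842, 0.1152]
tcp_rot: [[-0.25, 0.968, -0.001], [0.968, 0.25, 0.0], [0.001, -0.001, -1.0]]
ft_force: [-0.2, 0.9, -0.8]
width: 0.542
gripper_force: 30.0
```

Emit:
arm_command(
  rows=[
    [0, 0, -0.25, 0, 0, 0],
    [0, 0, -0.5, 0, 0, 0],
    [0, 0, -0.6, 0, 0, 0],
    [0, 0, -0.63, 0, 0, 0],
    [0, 0, -0.63, 0, 0, 0],
  ],
)

```text
time: 4.85
ee_pos: [0.5812, 0.0851, 0.0215]
tcp_rot: [[-0.252, 0.968, -0.002], [0.968, 0.252, 0.001], [0.001, -0.002, -1.0]]
ft_force: [1.2, -0.2, -0.9]
width: 0.542
gripper_force: 30.0
```

Emit:
arm_command(
  rows=[
    [0, 0, 0, 0, 0, 0],
    [0, 0, 0, 0, 0, 0],
    [0, 0, 0, 0, 0, 0],
  ],
  jaw=0.5,
)

```text
time: 5.15
ee_pos: [0.5825, 0.0836, 0.022]
tcp_rot: [[-0.25, 0.968, 0.001], [0.968, 0.25, 0.0], [-0.0, 0.001, -1.0]]
ft_force: [0.1, 0.2, 0.3]
width: 0.731
gripper_force: 0.0
```

Emit:
arm_command(
  rows=[
    [0, 0, 0.3, 0, 0, 0],
    [0, 0, 0.6, 0, 0, 0],
    [0, 0, 1.0, 0, 0, 0],
    [0, 0, 1.0, 0, 0, 0],
    [0, 0, 1.0, 0, 0, 0],
  ],
)

```text
time: 5.65
ee_pos: [0.5832, 0.0835, 0.1737]
tcp_rot: [[-0.25, 0.968, 0.004], [0.968, 0.25, 0.001], [0.0, 0.005, -1.0]]
ft_force: [-0.3, -0.4, -1.6]
width: 0.751
gripper_force: 0.0
```

Emit:
arm_command(
  rows=[
    [-0.4, -0.1, 0, 0, 0, 0],
    [-0.773, -0.2, 0, 0, 0, 0],
    [-0.773, -0.2, 0, 0, 0, 0],
    [-0.773, -0.2, 0, 0, 0, 0],
  ],
  jaw=0.2,
)

```text
time: 6.05
ee_pos: [0.4621, 0.0523, 0.1701]
tcp_rot: [[-0.25, 0.968, -0.005], [0.968, 0.25, -0.001], [0.0, -0.005, -1.0]]
ft_force: [0.7, -0.1, -0.3]
width: 0.6
gripper_force: 0.0
```

```bash
python3 - <<'E'
from h import *
print(r.state()['ee_pos']);W=r.camera('wrist')
T=r.camera('top')
c=cv2.resize(T[150:265,100:470],None,fx=1.6,fy=1.6,interpolation=2)
cv2.imwrite('pics/w2.png',cv2.convertScaleAbs(np.vstack([np.pad(W[150:], ((0,0),(0,32),(0,0))),c]),alpha=1.4))
m=mask(W,'brown')
for c in cv2.findContours(m,0,1)[0]:
    if cv2.contourArea(c)>150:
        (u,v),R=cv2.minEnclosingCircle(c);print(u,v,R,cv2.contourArea(c),wplane((u,v),.06))
E
```

```text
[0.46214094 0.0522533  0.17008399]
542.4517211914062 382.85015869140625 20.95176124572754 528.5 [ 0.75578107 -0.05287023  0.06      ]
332.5 384.5 198.89329528808594 6380.5 [ 0.56349497 -0.10476312  0.06      ]
241.991455078125 341.6347351074219 15.083581924438477 495.0 [ 0.4694684  -0.08075928  0.06      ]
410.0 316.0 36.34566116333008 687.5 [ 0.60952738 -0.01707242  0.06      ]
140.0 316.0 36.34566116333008 597.5 [ 0.37466076 -0.07800953  0.06      ]
285.0 203.1052703857422 19.131507873535156 930.0 [0.47394484 0.05572559 0.06      ]
409.9545593261719 192.5 33.13997268676758 2927.5 [0.57036484 0.08989825 0.06      ]
```

View pics/w2.png

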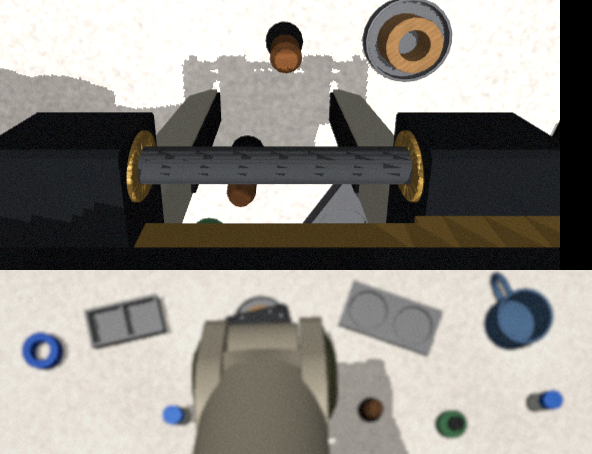

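The tape lies flat in the dish, at (410,42) in the picture. The stamp knob at (286,55) sits between the fingers. Descending and gripping.

Emit:
arm_command(
  rows=[
    [0.01, 0.01, -0.3, 0, 0, 0],
    [0.01, 0.01, -0.6, 0, 0, 0],
    [0.01, 0.01, -0.85, 0, 0, 0],
    [0.01, 0.01, -0.893, 0, 0, 0],
    [0.01, 0.01, -0.893, 0, 0, 0],
  ],
)

```text
time: 6.65
ee_pos: [0.4678, 0.0546, 0.0361]
tcp_rot: [[-0.25, 0.968, -0.003], [0.968, 0.25, -0.001], [0.0, -0.003, -1.0]]
ft_force: [0.1, -0.2, 0.4]
width: 0.6
gripper_force: 0.0
```

Emit:
arm_command(
  rows=[
    [0, 0, 0, 0, 0, 0],
    [0, 0, 0, 0, 0, 0],
    [0, 0, 0, 0, 0, 0],
    [0, 0, 0, 0, 0, 0],
    [0, 0, 0, 0, 0, 0],
  ],
  jaw=-1,
)

```text
time: 7.15
ee_pos: [0.4683, 0.055, 0.0382]
tcp_rot: [[-0.25, 0.968, 0.002], [0.968, 0.25, 0.0], [-0.0, 0.002, -1.0]]
ft_force: [-0.9, 0.0, 9.0]
width: 0.271
gripper_force: 30.0
```

Emit:
arm_command(
  rows=[
    [0, 0, 0.2, 0, 0, 0],
    [0, 0, 0.5, 0, 0, 0],
    [0, 0, 0.7, 0, 0, 0],
    [0, 0, 0.7, 0, 0, 0],
    [0, 0, 0.7, 0, 0, 0],
  ],
)

```text
time: 7.65
ee_pos: [0.4678, 0.055, 0.1429]
tcp_rot: [[-0.251, 0.968, 0.002], [0.968, 0.251, 0.001], [0.0, 0.002, -1.0]]
ft_force: [-0.6, 0.3, -1.3]
width: 0.272
gripper_force: 30.0
```

Emit:
arm_command(
  rows=[
    [0.22, -0.2, 0, 0, 0, 0],
    [0.44, -0.4, 0, 0, 0, 0],
    [0.66, -0.6, 0, 0, 0, 0],
    [0.9, -0.82, 0, 0, 0, 0],
    [0.9, -0.82, 0, 0, 0, 0],
  ],
)

```text
time: 8.15
ee_pos: [0.6061, -0.0739, 0.1406]
tcp_rot: [[-0.245, 0.97, 0.001], [0.97, 0.245, -0.003], [-0.003, 0.001, -1.0]]
ft_force: [0.9, 0.9, -1.2]
width: 0.269
gripper_force: 30.0
```

Emit:
arm_command(
  rows=[
    [0, 0, -0.2, 0, 0, 0],
    [0, 0, -0.4, 0, 0, 0],
    [0, 0, -0.55, 0, 0, 0],
    [0, 0, -0.64, 0, 0, 0],
    [0, 0, -0.64, 0, 0, 0],
  ],
)

```text
time: 8.65
ee_pos: [0.6011, -0.0681, 0.0439]
tcp_rot: [[-0.25, 0.968, -0.004], [0.968, 0.25, 0.0], [0.001, -0.004, -1.0]]
ft_force: [-0.3, 0.3, 0.4]
width: 0.274
gripper_force: 30.0
```

Emit:
arm_command(
  rows=[
    [0, 0, 0, 0, 0, 0],
    [0, 0, 0, 0, 0, 0],
  ],
)

```text
time: 8.85
ee_pos: [0.6027, -0.0682, 0.0464]
tcp_rot: [[-0.25, 0.968, -0.0], [0.968, 0.25, 0.0], [0.0, -0.0, -1.0]]
ft_force: [0.5, -0.2, -0.3]
width: 0.274
gripper_force: 30.0
```

Emit:
arm_command(
  rows=[
    [0, 0, 0, 0, 0, 0],
    [0, 0, 0, 0, 0, 0],
    [0, 0, 0, 0, 0, 0],
    [0, 0, 0, 0, 0, 0],
  ],
  jaw=0.2,
)

```text
time: 9.25
ee_pos: [0.6028, -0.0682, 0.0467]
tcp_rot: [[-0.25, 0.968, 0.0], [0.968, 0.25, -0.0], [-0.0, 0.0, -1.0]]
ft_force: [-0.1, -0.5, 0.1]
width: 0.563
gripper_force: 0.0
```

Emit:
arm_command(
  rows=[
    [0, 0, 0.2, 0, 0, 0],
    [0, 0, 0.45, 0, 0, 0],
    [0, 0, 0.75, 0, 0, 0],
    [0, 0, 0.75, 0, 0, 0],
    [0, 0, 0.75, 0, 0, 0],
  ],
)

```text
time: 9.75
ee_pos: [0.6032, -0.0682, 0.1601]
tcp_rot: [[-0.25, 0.968, 0.003], [0.968, 0.25, 0.0], [-0.001, 0.003, -1.0]]
ft_force: [-2.3, -0.2, -0.6]
width: 0.594
gripper_force: 0.0
```

Emit:
arm_command(
  rows=[
    [-0.3, 0, 0, 0, 0, 0],
    [-0.6, -0.02, 0, 0, 0, 0],
    [-0.94, -0.03, 0, 0, 0, 0],
    [-0.94, -0.03, 0, 0, 0, 0],
    [-0.94, -0.03, 0, 0, 0, 0],
  ],
)

```text
time: 10.25
ee_pos: [0.4605, -0.0727, 0.1583]
tcp_rot: [[-0.25, 0.968, -0.002], [0.968, 0.25, 0.0], [0.001, -0.001, -1.0]]
ft_force: [0.4, 0.5, -0.0]
width: 0.601
gripper_force: 0.0
```

Emit:
arm_command(
  rows=[
    [0, 0, -0.25, 0, 0, 0],
    [0, 0, -0.5, 0, 0, 0],
    [0, 0, -0.75, 0, 0, 0],
    [0, 0, -0.81, 0, 0, 0],
    [0, 0, -0.81, 0, 0, 0],
  ],
)

```text
time: 10.75
ee_pos: [0.4616, -0.0728, 0.0359]
tcp_rot: [[-0.25, 0.968, -0.003], [0.968, 0.25, 0.0], [0.001, -0.003, -1.0]]
ft_force: [0.2, -0.4, -0.3]
width: 0.605
gripper_force: 0.0
```

Emit:
arm_command(
  rows=[
    [0, 0, 0, 0, 0, 0],
    [0, 0, 0, 0, 0, 0],
    [0, 0, 0, 0, 0, 0],
    [0, 0, 0, 0, 0, 0],
    [0, 0, 0, 0, 0, 0],
  ],
  jaw=-1,
)

```text
time: 11.25
ee_pos: [0.4622, -0.0727, 0.0381]
tcp_rot: [[-0.25, 0.968, 0.002], [0.968, 0.25, -0.0], [-0.0, 0.002, -1.0]]
ft_force: [-0.1, -0.5, 8.0]
width: 0.272
gripper_force: 30.0
```

Emit:
arm_command(
  rows=[
    [0, 0, 0.2, 0, 0, 0],
    [0, 0, 0.5, 0, 0, 0],
    [0, 0, 0.7, 0, 0, 0],
    [0, 0, 0.7, 0, 0, 0],
    [0, 0, 0.7, 0, 0, 0],
  ],
)

```text
time: 11.75
ee_pos: [0.4619, -0.0725, 0.1429]
tcp_rot: [[-0.251, 0.968, 0.002], [0.968, 0.251, 0.0], [-0.0, 0.002, -1.0]]
ft_force: [-0.4, 0.7, -0.8]
width: 0.276
gripper_force: 30.0
```

Emit:
arm_command(
  rows=[
    [0.2, -0.1, 0, 0, 0, 0],
    [0.4, -0.2, 0, 0, 0, 0],
    [0.6, -0.3, 0, 0, 0, 0],
    [0.8, -0.4, 0, 0, 0, 0],
    [0.8, -0.4, 0, 0, 0, 0],
  ],
)

```text
time: 12.25
ee_pos: [0.5846, -0.1348, 0.1404]
tcp_rot: [[-0.249, 0.969, 0.001], [0.969, 0.249, -0.001], [-0.001, 0.0, -1.0]]
ft_force: [-0.4, 0.2, -0.8]
width: 0.272
gripper_force: 30.0
```

Emit:
arm_command(
  rows=[
    [0, 0, -0.2, 0, 0, 0],
    [0, 0, -0.4, 0, 0, 0],
    [0, 0, -0.55, 0, 0, 0],
    [0, 0, -0.65, 0, 0, 0],
    [0, 0, -0.65, 0, 0, 0],
  ],
)

```text
time: 12.75
ee_pos: [0.5799, -0.1324, 0.0425]
tcp_rot: [[-0.25, 0.968, -0.004], [0.968, 0.25, 0.001], [0.002, -0.004, -1.0]]
ft_force: [-0.4, 0.6, -0.2]
width: 0.27
gripper_force: 30.0
```

Emit:
arm_command(
  rows=[
    [0, 0, 0, 0, 0, 0],
    [0, 0, 0, 0, 0, 0],
  ],
)

```text
time: 12.95
ee_pos: [0.5814, -0.1327, 0.0448]
tcp_rot: [[-0.25, 0.968, -0.0], [0.968, 0.25, 0.0], [0.0, -0.0, -1.0]]
ft_force: [-0.1, 0.5, 0.0]
width: 0.271
gripper_force: 30.0
```

Emit:
arm_command(
  rows=[
    [0, 0, 0, 0, 0, 0],
    [0, 0, 0, 0, 0, 0],
    [0, 0, 0, 0, 0, 0],
    [0, 0, 0, 0, 0, 0],
  ],
  jaw=0.2,
)

```text
time: 13.35
ee_pos: [0.5818, -0.1327, 0.0451]
tcp_rot: [[-0.25, 0.968, 0.0], [0.968, 0.25, -0.0], [-0.0, 0.0, -1.0]]
ft_force: [0.2, 0.6, -0.0]
width: 0.56
gripper_force: 0.0
```

Emit:
arm_command(
  rows=[
    [0, 0, 0.2, 0, 0, 0],
    [0, 0, 0.45, 0, 0, 0],
    [0, 0, 0.75, 0, 0, 0],
    [0, 0, 0.9, 0, 0, 0],
    [0, 0, 0.9, 0, 0, 0],
  ],
)

```text
time: 13.85
ee_pos: [0.5834, -0.1332, 0.1835]
tcp_rot: [[-0.25, 0.968, 0.006], [0.968, 0.25, -0.001], [-0.002, 0.006, -1.0]]
ft_force: [0.7, 0.4, -0.6]
width: 0.6
gripper_force: 0.0
```

Emit:
arm_command(
  rows=[
    [-0.17, -0.3, 0, 0, 0, 0],
    [-0.34, -0.59, 0, 0, 0, 0],
    [-0.34, -0.59, 0, 0, 0, 0],
    [-0.34, -0.59, 0, 0, 0, 0],
  ],
)

```text
time: 14.25
ee_pos: [0.5295, -0.2225, 0.1792]
tcp_rot: [[-0.247, 0.969, -0.001], [0.969, 0.247, 0.0], [0.0, -0.001, -1.0]]
ft_force: [0.2, 0.5, -0.7]
width: 0.598
gripper_force: 0.0
```

Emit:
arm_command(
  rows=[
    [-0.17, -0.3, 0, 0, 0, 0],
    [-0.35, -0.6, 0, 0, 0, 0],
    [-0.35, -0.6, 0, 0, 0, 0],
    [-0.35, -0.6, 0, 0, 0, 0],
    [-0.35, -0.6, 0, 0, 0, 0],
  ],
)

```text
time: 14.75
ee_pos: [0.4794, -0.3094, 0.1794]
tcp_rot: [[-0.252, 0.968, -0.0], [0.968, 0.252, 0.001], [0.001, 0.0, -1.0]]
ft_force: [1.3, 0.2, 0.0]
width: 0.596
gripper_force: 0.0
```

```bash
python3 - <<'E'
from h import *
print(r.state()['ee_pos']);W=r.camera('wrist');T=r.camera('top');S=r.camera('scene')
c=T[150:265,100:470]; d=S[150:300,60:500]
cv2.imwrite('pics/w3.png',cv2.convertScaleAbs(np.vstack([W[150:,:440],np.pad(c,((0,0),(0,70),(0,0))),d]),alpha=1.4))
for c in cv2.findContours(mask(W,'blue'),0,1)[0]:
    if cv2.contourArea(c)>150:
        (u,v),R=cv2.minEnclosingCircle(c);print(u,v,R,cv2.contourArea(c),wplane((u,v),.075))
E
```

```text
[ 0.47944129 -0.30935028  0.17940559]
273.5 206.6351318359375 18.69550323486328 922.0 [ 0.47821748 -0.31077697  0.075     ]
425.0 182.5 70.40074157714844 9073.0 [ 0.5894272  -0.26122818  0.075     ]
```

View pics/w3.png

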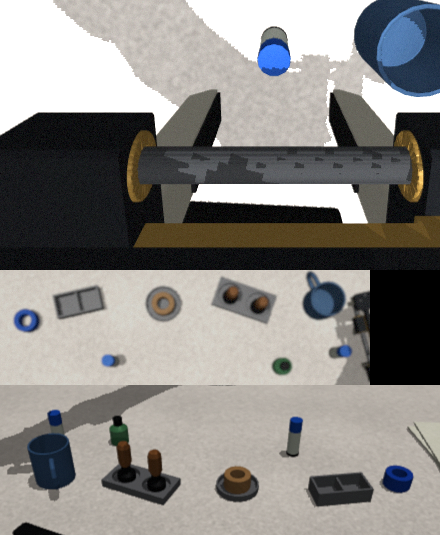

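Both stamps stand in their pockets, the tape is centred in the dish, and the mug and ink haven't moved. The right glue cap at (274,57) is centred between the fingers, so I'm gripping it.

Emit:
arm_command(
  rows=[
    [-0.01, -0.01, -0.3, 0, 0, 0],
    [-0.01, -0.01, -0.6, 0, 0, 0],
    [-0.01, -0.01, -0.9, 0, 0, 0],
    [-0.01, -0.01, -0.96, 0, 0, 0],
    [-0.01, -0.01, -0.96, 0, 0, 0],
  ],
)

```text
time: 15.4
ee_pos: [0.4765, -0.3117, 0.0349]
tcp_rot: [[-0.251, 0.968, -0.003], [0.968, 0.251, 0.002], [0.002, -0.002, -1.0]]
ft_force: [-0.0, -0.2, 0.3]
width: 0.601
gripper_force: 0.0
```

Emit:
arm_command(
  rows=[
    [0, 0, 0, 0, 0, 0],
    [0, 0, 0, 0, 0, 0],
    [0, 0, 0, 0, 0, 0],
    [0, 0, 0, 0, 0, 0],
    [0, 0, 0, 0, 0, 0],
  ],
  jaw=-1,
)

```text
time: 15.9
ee_pos: [0.4773, -0.313, 0.037]
tcp_rot: [[-0.25, 0.968, 0.002], [0.968, 0.25, -0.001], [-0.001, 0.001, -1.0]]
ft_force: [0.8, 0.9, 9.0]
width: 0.273
gripper_force: 30.0
```

Emit:
arm_command(
  rows=[
    [0, 0, 0.2, 0, 0, 0],
    [0, 0, 0.5, 0, 0, 0],
    [0, 0, 0.9, 0, 0, 0],
    [0, 0, 0.9, 0, 0, 0],
    [0, 0, 0.9, 0, 0, 0],
  ],
)

```text
time: 16.4
ee_pos: [0.4776, -0.3132, 0.173]
tcp_rot: [[-0.25, 0.968, 0.004], [0.968, 0.25, -0.002], [-0.003, 0.003, -1.0]]
ft_force: [-0.3, -0.2, -2.2]
width: 0.278
gripper_force: 30.0
```

Emit:
arm_command(
  rows=[
    [0.03, 0.25, 0, 0, 0, 0],
    [0.07, 0.55, 0, 0, 0, 0],
    [0.1, 0.8, 0, 0, 0, 0],
    [0.13, 0.98, 0, 0, 0, 0],
    [0.13, 0.98, 0, 0, 0, 0],
  ],
)

```text
time: 16.9
ee_pos: [0.4959, -0.1612, 0.169]
tcp_rot: [[-0.256, 0.967, -0.003], [0.967, 0.256, 0.002], [0.003, -0.002, -1.0]]
ft_force: [0.4, 0.4, -0.7]
width: 0.275
gripper_force: 30.0
```

Emit:
arm_command(
  rows=[
    [0.03, 0.25, 0, 0, 0, 0],
    [0.07, 0.55, 0, 0, 0, 0],
    [0.1, 0.8, 0, 0, 0, 0],
    [0.13, 0.98, 0, 0, 0, 0],
    [0.13, 0.98, 0, 0, 0, 0],
  ],
)

```text
time: 17.4
ee_pos: [0.5157, -0.0153, 0.1693]
tcp_rot: [[-0.255, 0.967, -0.002], [0.967, 0.255, 0.001], [0.001, -0.002, -1.0]]
ft_force: [0.5, -1.0, -0.6]
width: 0.274
gripper_force: 30.0
```

Emit:
arm_command(
  rows=[
    [0.03, 0.25, 0, 0, 0, 0],
    [0.07, 0.55, 0, 0, 0, 0],
    [0.1, 0.8, 0, 0, 0, 0],
    [0.13, 0.98, 0, 0, 0, 0],
    [0.13, 0.98, 0, 0, 0, 0],
  ],
)

```text
time: 17.9
ee_pos: [0.5354, 0.1312, 0.1695]
tcp_rot: [[-0.254, 0.967, -0.001], [0.967, 0.254, 0.0], [0.001, -0.001, -1.0]]
ft_force: [0.1, 0.1, -0.7]
width: 0.275
gripper_force: 30.0
```

Emit:
arm_command(
  rows=[
    [0.03, 0.25, 0, 0, 0, 0],
    [0.07, 0.55, 0, 0, 0, 0],
    [0.13, 0.67, 0, 0, 0, 0],
    [0.13, 0.67, 0, 0, 0, 0],
    [0.13, 0.67, 0, 0, 0, 0],
  ],
)

```text
time: 18.4
ee_pos: [0.5546, 0.2263, 0.1699]
tcp_rot: [[-0.249, 0.969, -0.001], [0.969, 0.249, -0.002], [-0.002, -0.002, -1.0]]
ft_force: [0.8, -1.1, -1.1]
width: 0.275
gripper_force: 30.0
```

```bash
python3 - <<'E'
from h import *
r.camera('wrist');r.camera('wrist');s=r.state();print(s['ee_pos']);W=r.camera('wrist')
cv2.imwrite('pics/w4.png',cv2.convertScaleAbs(W,alpha=1.4))
E
```

```text
[0.5545258  0.22590599 0.170434  ]
```

View pics/w4.png

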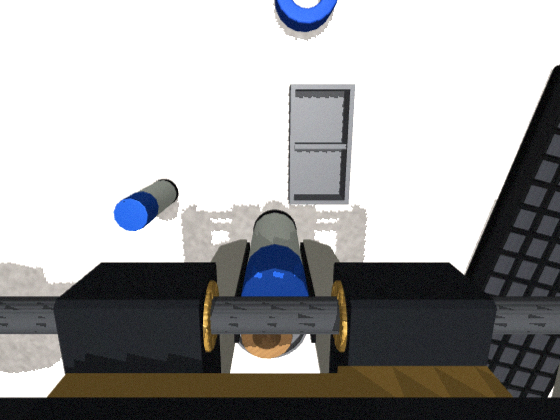

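The caddy's rim corners are at (291,85), (355,85), (349,204) and (290,204), with the cross wall at row 147. The held glue stick is vertical at (275,250).

```bash
python3 - <<'E'
from h import *
P=[wplane(p,.03) for p in [(291,85),(355,85),(349,204),(290,204),(320,147)]]
for p in P: print(p.round(4))
print(np.mean(P[:4],0).round(4),[np.linalg.norm(P[i]-P[(i+1)%4]).round(3) for i in range(4)])
d=P[0]-P[3]+P[1]-P[2];print(np.degrees(np.arctan2(d[1],d[0])))
E
```

```text
[0.5437 0.3213 0.03  ]
[0.5956 0.3346 0.03  ]
[0.6216 0.2351 0.03  ]
[0.5694 0.2217 0.03  ]
[0.5816 0.2779 0.03  ]
[0.5826 0.2782 0.03  ] [np.float64(0.054), np.float64(0.103), np.float64(0.054), np.float64(0.103)]
104.56502426077505
```

Emit:
arm_command(
  rows=[
    [0.06, 0.25, 0, 0, 0, 0],
    [0.14, 0.507, 0, 0, 0, 0],
    [0.14, 0.507, 0, 0, 0, 0],
    [0.14, 0.507, 0, 0, 0, 0],
    [0.14, 0.507, 0, 0, 0, 0],
  ],
)

```text
time: 19.05
ee_pos: [0.5757, 0.3027, 0.1709]
tcp_rot: [[-0.248, 0.969, -0.0], [0.969, 0.248, -0.001], [-0.001, -0.001, -1.0]]
ft_force: [-0.2, -0.8, -1.0]
width: 0.277
gripper_force: 30.0
```

Emit:
arm_command(
  rows=[
    [0, 0, -0.2, 0, 0, 0],
    [0, 0, -0.4, 0, 0, 0],
    [0, 0, -0.6, 0, 0, 0],
    [0, 0, -0.75, 0, 0, 0],
    [0, 0, -0.75, 0, 0, 0],
  ],
)

```text
time: 19.55
ee_pos: [0.5741, 0.3021, 0.0559]
tcp_rot: [[-0.248, 0.969, -0.004], [0.969, 0.248, -0.003], [-0.002, -0.005, -1.0]]
ft_force: [-0.2, 1.1, -0.4]
width: 0.279
gripper_force: 30.0
```

Emit:
arm_command(
  rows=[
    [0, 0, -0.05, 0, 0, 0],
    [0, 0, -0.1, 0, 0, 0],
    [0, 0, -0.1, 0, 0, 0],
    [0, 0, -0.1, 0, 0, 0],
  ],
)

```text
time: 19.95
ee_pos: [0.5759, 0.3049, 0.044]
tcp_rot: [[-0.25, 0.968, 0.001], [0.968, 0.25, 0.0], [0.0, 0.001, -1.0]]
ft_force: [-0.5, -0.4, -0.5]
width: 0.271
gripper_force: 30.0
```

Emit:
arm_command(
  rows=[
    [0, -0.015, -0.015, 0, 0, 0],
    [0, -0.015, -0.015, 0, 0, 0],
  ],
)

```text
time: 20.15
ee_pos: [0.5758, 0.3022, 0.0414]
tcp_rot: [[-0.25, 0.968, 0.0], [0.968, 0.25, -0.0], [-0.0, 0.0, -1.0]]
ft_force: [-0.5, 1.0, -0.2]
width: 0.276
gripper_force: 30.0
```

Emit:
arm_command(
  rows=[
    [0, 0, 0, 0, 0, 0],
    [0, 0, 0, 0, 0, 0],
    [0, 0, 0, 0, 0, 0],
    [0, 0, 0, 0, 0, 0],
  ],
  jaw=0.2,
)

```text
time: 20.55
ee_pos: [0.5757, 0.3026, 0.0412]
tcp_rot: [[-0.25, 0.968, 0.0], [0.968, 0.25, 0.0], [0.0, 0.0, -1.0]]
ft_force: [-0.4, -0.4, 0.5]
width: 0.566
gripper_force: 0.0
```

Emit:
arm_command(
  rows=[
    [0, 0, 0.2, 0, 0, 0],
    [0, 0, 0.45, 0, 0, 0],
    [0, 0, 0.75, 0, 0, 0],
    [0, 0, 0.9, 0, 0, 0],
    [0, 0, 0.9, 0, 0, 0],
  ],
)

```text
time: 21.05
ee_pos: [0.5774, 0.3033, 0.18]
tcp_rot: [[-0.25, 0.968, 0.005], [0.968, 0.25, 0.003], [0.002, 0.006, -1.0]]
ft_force: [0.3, 0.0, 0.6]
width: 0.595
gripper_force: 0.0
```

Emit:
arm_command(
  rows=[
    [-0.2, -0.17, 0, 0, 0, 0],
    [-0.4, -0.34, 0, 0, 0, 0],
    [-0.65, -0.54, 0, 0, 0, 0],
    [-0.858, -0.71, 0, 0, 0, 0],
    [-0.858, -0.71, 0, 0, 0, 0],
  ],
)

```text
time: 21.55
ee_pos: [0.4419, 0.192, 0.1753]
tcp_rot: [[-0.248, 0.969, -0.005], [0.969, 0.248, -0.003], [-0.001, -0.006, -1.0]]
ft_force: [-0.5, 0.6, -0.3]
width: 0.601
gripper_force: 0.0
```

Emit:
arm_command(
  rows=[
    [0, 0, -0.1, 0, 0, 0],
    [0, 0, -0.1, 0, 0, 0],
    [0, 0, -0.1, 0, 0, 0],
  ],
)

```text
time: 21.85
ee_pos: [0.4471, 0.1961, 0.1607]
tcp_rot: [[-0.25, 0.968, -0.001], [0.968, 0.25, -0.001], [-0.001, -0.001, -1.0]]
ft_force: [-0.4, -0.7, -0.0]
width: 0.601
gripper_force: 0.0
```

```bash
python3 - <<'E'
from h import *
print(r.state()['ee_pos']);W=r.camera('wrist')
for c in cv2.findContours(mask(W,'blue'),0,1)[0]:
    if cv2.contourArea(c)>150:
        (u,v),R=cv2.minEnclosingCircle(c);print(u,v,R,cv2.contourArea(c),wplane((u,v),.075))
E
```

```text
[0.44705451 0.19613725 0.16070063]
277.0 211.85000610351562 20.249116897583008 1074.0 [0.44840892 0.19615295 0.075     ]
491.68023681640625 109.6421127319336 29.6091365814209 1840.0 [0.57519534 0.3056243  0.075     ]
444.5 1.0 35.51417922973633 1252.0 [0.51808757 0.36119561 0.075     ]
```

Emit:
arm_command(
  rows=[
    [0, 0, -0.25, 0, 0, 0],
    [0, 0, -0.5, 0, 0, 0],
    [0, 0, -0.75, 0, 0, 0],
    [0, 0, -0.83, 0, 0, 0],
    [0, 0, -0.83, 0, 0, 0],
  ],
)

```text
time: 22.4
ee_pos: [0.4465, 0.1956, 0.0355]
tcp_rot: [[-0.25, 0.968, -0.003], [0.968, 0.25, -0.001], [-0.001, -0.003, -1.0]]
ft_force: [0.1, 0.2, -0.4]
width: 0.602
gripper_force: 0.0
```

Emit:
arm_command(
  rows=[
    [0, 0, 0, 0, 0, 0],
    [0, 0, 0, 0, 0, 0],
    [0, 0, 0, 0, 0, 0],
    [0, 0, 0, 0, 0, 0],
    [0, 0, 0, 0, 0, 0],
  ],
  jaw=-1,
)

```text
time: 22.9
ee_pos: [0.4474, 0.1964, 0.0375]
tcp_rot: [[-0.25, 0.968, 0.001], [0.968, 0.25, 0.001], [0.0, 0.002, -1.0]]
ft_force: [-0.4, 1.2, 9.8]
width: 0.276
gripper_force: 30.0
```

Emit:
arm_command(
  rows=[
    [0, 0, 0.2, 0, 0, 0],
    [0, 0, 0.5, 0, 0, 0],
    [0, 0, 0.8, 0, 0, 0],
    [0, 0, 0.8, 0, 0, 0],
    [0, 0, 0.8, 0, 0, 0],
  ],
)

```text
time: 23.4
ee_pos: [0.4472, 0.1966, 0.1578]
tcp_rot: [[-0.251, 0.968, 0.002], [0.968, 0.251, 0.002], [0.001, 0.003, -1.0]]
ft_force: [0.1, -0.0, -0.9]
width: 0.273
gripper_force: 30.0
```

Emit:
arm_command(
  rows=[
    [0.25, 0.1, 0, 0, 0, 0],
    [0.5, 0.2, 0, 0, 0, 0],
    [0.75, 0.3, 0, 0, 0, 0],
    [0.94, 0.38, 0, 0, 0, 0],
    [0.94, 0.38, 0, 0, 0, 0],
  ],
)

```text
time: 23.9
ee_pos: [0.5906, 0.2543, 0.1543]
tcp_rot: [[-0.25, 0.968, 0.0], [0.968, 0.25, -0.001], [-0.001, -0.0, -1.0]]
ft_force: [-0.8, 0.1, -0.7]
width: 0.276
gripper_force: 30.0
```

Emit:
arm_command(
  rows=[
    [0, 0, -0.1, 0, 0, 0],
    [0, 0, -0.3, 0, 0, 0],
    [0, 0, -0.5, 0, 0, 0],
    [0, 0, -0.65, 0, 0, 0],
    [0, 0, -0.65, 0, 0, 0],
  ],
)

```text
time: 24.4
ee_pos: [0.584, 0.2513, 0.0548]
tcp_rot: [[-0.25, 0.968, -0.007], [0.968, 0.25, -0.004], [-0.002, -0.008, -1.0]]
ft_force: [-1.4, 0.3, -1.6]
width: 0.276
gripper_force: 30.0
```

Emit:
arm_command(
  rows=[
    [0, 0, 0, 0, 0, 0],
    [0, 0, 0, 0, 0, 0],
  ],
)

```text
time: 24.6
ee_pos: [0.588, 0.2529, 0.0599]
tcp_rot: [[-0.25, 0.968, 0.001], [0.968, 0.25, 0.0], [0.0, 0.001, -1.0]]
ft_force: [-0.4, 0.7, 0.1]
width: 0.275
gripper_force: 30.0
```

0.0599 → 0.042: −0.12.

Emit:
arm_command(
  rows=[
    [0, 0, -0.05, 0, 0, 0],
    [0, 0, -0.1, 0, 0, 0],
    [0, 0, -0.12, 0, 0, 0],
    [0, 0, -0.12, 0, 0, 0],
    [0, 0, -0.12, 0, 0, 0],
  ],
)

```text
time: 25.1
ee_pos: [0.5879, 0.2531, 0.0415]
tcp_rot: [[-0.25, 0.968, -0.0], [0.968, 0.25, 0.0], [0.0, -0.0, -1.0]]
ft_force: [-1.4, 0.6, 4.6]
width: 0.274
gripper_force: 30.0
```

Emit:
arm_command(
  rows=[
    [0, 0, 0, 0, 0, 0],
    [0, 0, 0, 0, 0, 0],
    [0, 0, 0, 0, 0, 0],
    [0, 0, 0, 0, 0, 0],
  ],
  jaw=0.2,
)

```text
time: 25.5
ee_pos: [0.588, 0.253, 0.041]
tcp_rot: [[-0.25, 0.968, -0.0], [0.968, 0.25, -0.0], [-0.0, -0.0, -1.0]]
ft_force: [0.3, 0.2, -0.1]
width: 0.571
gripper_force: 0.0
```

Emit:
arm_command(
  rows=[
    [0, 0, 0.2, 0, 0, 0],
    [0, 0, 0.45, 0, 0, 0],
    [0, 0, 0.75, 0, 0, 0],
    [0, 0, 1, 0, 0, 0],
    [0, 0, 1, 0, 0, 0],
  ],
)

```text
time: 26.0
ee_pos: [0.5906, 0.2537, 0.1964]
tcp_rot: [[-0.25, 0.968, 0.007], [0.968, 0.25, 0.004], [0.002, 0.008, -1.0]]
ft_force: [-0.0, 0.6, 0.2]
width: 0.6
gripper_force: 0.0
```

Emit:
arm_command(
  rows=[
    [-0.2, 0.3, 0, 0, 0, 0],
    [-0.4, 0.6, 0, 0, 0, 0],
    [-0.6, 1, 0, 0, 0, 0],
    [-0.6, 1, 0, 0, 0, 0],
    [-0.6, 1, 0, 0, 0, 0],
  ],
)

```text
time: 26.5
ee_pos: [0.4945, 0.4077, 0.1899]
tcp_rot: [[-0.257, 0.966, -0.002], [0.966, 0.257, 0.001], [0.001, -0.002, -1.0]]
ft_force: [0.2, -0.3, -0.5]
width: 0.6
gripper_force: 0.0
```

Emit:
arm_command(
  rows=[
    [-0.2, 0.3, 0, 0, 0, 0],
    [-0.4, 0.6, 0, 0, 0, 0],
    [-0.6, 1, 0, 0, 0, 0],
    [-0.6, 1, 0, 0, 0, 0],
    [-0.6, 1, 0, 0, 0, 0],
  ],
)

```text
time: 27.0
ee_pos: [0.4049, 0.5565, 0.1897]
tcp_rot: [[-0.256, 0.967, -0.002], [0.967, 0.256, 0.0], [0.001, -0.002, -1.0]]
ft_force: [-0.1, 0.1, -0.0]
width: 0.603
gripper_force: 0.0
```

```bash
python3 - <<'E'
from h import *
T=r.camera('top');S=r.camera('scene')
a=cv2.resize(T[150:265,100:470],None,fx=2.1,fy=2.1,interpolation=2)
b=cv2.resize(S[165:280,80:450],None,fx=2.1,fy=2.1,interpolation=2);cv2.imwrite('pics/end.png',cv2.convertScaleAbs(np.vstack([a,b]),alpha=1.5))
E
```

```text
(no output)
```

View pics/end.png

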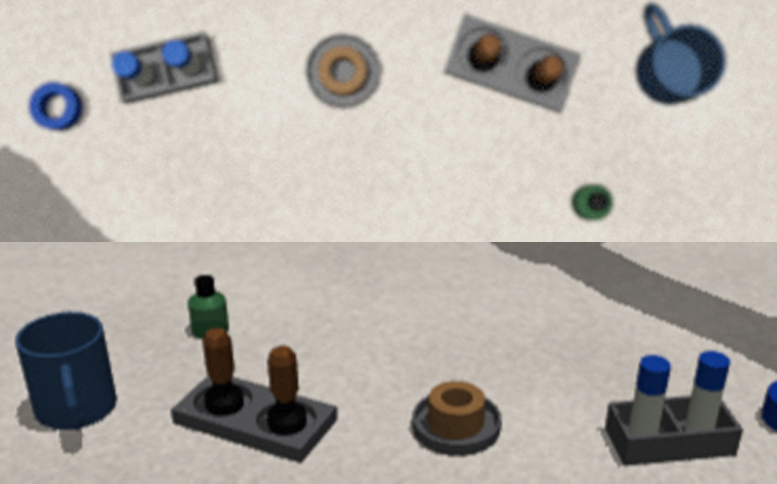

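The final picture shows:
- **Stamps:** upright in both pockets, knobs at (486,50) and (546,71).
- **Glue sticks:** upright in both bays, caps at (125,64) and (175,53).
- **Tape:** flat in the dish at (343,71).
- **Bystanders:** the mug, ink bottle and blue ring haven't moved.

The arm is clear, so I'm handing in.

```bash
python3 -c "
from rig import r
print(r.sign_off())"
```

```text
the job is handed in; nothing more can be done
None
```

The job is handed in: both stamps are in the stand, both glue sticks in the caddy and the tape in the dish, with the mug and ink bottle unmoved in the last pictures; the sign-off gave no verdict.

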